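Index the spoked turntable and prove the lock

TASK

Take the index pin from its wooden stand, lower it point down through the hole at the end of the pegless spoke so that it rides on the base plate, and let go. Then, without gripping them, push one of the wheel's upright pegs to turn the wheel gently clockwise (seen from above) to the index line, until the pin drops fully home into the socket in the base and locks the wheel; keep pushing the peg the same way with about 12 newtons for a second to prove the lock, never more than 30 newtons on the wheel, and let go. Leave the tin, the tape roll and the sanding block where they are.

Things in the scene. Friction and masses are not known exactly. Their poses are not given: they have to be found in the camera images.
- pin_head (a point): Centre of the black round head (24 mm diameter, 24 mm high, grip it here from above) of the loose steel index pin: 84 mm long in all, shank 14 mm diameter with a tapered point (7 mm wide at the end, full width 6 mm up), 160 g. z points from the tapered end up to the head; this centre is 72 mm above the end of the taper. The pin starts upright in the hole (17 mm wide, floor 5 mm above the bench) of a wooden stand 60 x 60 x 30 mm.
- eye (a point): Centre of the upper mouth of the vertical through hole (16 mm diameter with a 3 mm chamfer, 24 mm deep) in the 36 mm square aluminium eye block at the end of the wheel's pegless spoke, 85 mm from the wheel's axis, 48 mm above the bench. A pin put through it rides on the base plate (pin_head then 94 mm above the bench) until it meets the socket.
- socket (a point): Centre of the mouth of the only socket in the base plate (16 mm diameter, 16 mm deep, 1.5 mm chamfer), 85 mm from the wheel's axis, 22 mm above the bench; the dark engraved index line lies just outside it, at the edge of the 240 mm square, 22 mm thick grey base. The base is fixed to the bench. With the pin home in it pin_head is 78 mm above the bench, 16 mm lower than while riding, and the wheel is locked but for about 2 mm of play either way.
- hub (a point): Point on the wheel's vertical axis, on top of its hub (104 mm diameter) 39.5 mm above the bench. A round plaster blank 54 mm wide and 32 mm high is stuck on it. The wheel turns freely on this axis with a drag of about 2.6 N felt at a peg and stays where it is left. At the start the eye stands 0.5 to 1.1 rad anticlockwise (from above) of the socket, so it must turn clockwise.
- peg_1 (a point): Centre of the top of an upright steel peg (16 mm diameter, its top 87 mm and its foot 37 mm above the bench) at the end of a spoke, 85 mm from the axis, 90 degrees anticlockwise from the eye. z up.
- peg_2 (a point): As peg_1, on the spoke opposite the eye.
- peg_3 (a point): As peg_1, 90 degrees clockwise from the eye.
- pin: The index pin; origin at the end of its taper, z along it to the head.
- index_wheel: The whole aluminium wheel with four spokes, eye, pegs and plaster blank; origin on its axis 24 mm above the bench, z up, the eye on its -x side.
- wax_tin: Bystander: round tin with green lid, 71 mm wide, 35 mm high, origin under its centre.
- tape_roll: Bystander: roll of masking tape lying flat, 105 mm wide, 24 mm high, origin under its centre.
- sanding_block: Bystander: brown block 101 x 62 x 31 mm, origin under its centre.

How it is judged (in metres and radians):
On the way, in this order (a step that is already met when the one before it is completed fails the run):
1. the pin stands in the hole of the spoke, riding on the base plate, let go (horizontal distance between pin_head and eye below 0.008 m and height (world z) of pin between 0.018 and 0.026 m and angle between pin's own z axis and vertical below 0.15 rad and contact force between each of the arm, the fingers and pin below 0.2 N), for 0.2 s.
2. the pin is home in the socket and takes the load while the fingers push the wheel with 6 to 30 N (height (world z) of pin below 0.01 m and horizontal distance between eye and socket below 0.005 m and contact force between the fingers and index_wheel above 6 N and contact force between pin and index_wheel above 2 N), for 0.4 s.
At the end, for the whole second after the job is handed in: The pin stands upright (within 0.15 rad), at rest, fully home through the spoke's eye in the socket (point within 4 mm of the socket floor), the eye within 5 mm of the socket, and the robot has let go (height (world z) of pin below 0.01 m and horizontal distance between pin_head and socket below 0.008 m and horizontal distance between eye and socket below 0.005 m and angle between pin's own z axis and vertical below 0.15 rad and linear speed of pin below 0.02 m/s); the robot touches nothing.
It fails at once if the wheel is pushed with more than 30 N (contact force between any of the fingers, the arm and index_wheel above 30 N).
It fails at once if the tin, the tape roll or the sanding block is shifted by more than 30 mm (distance of any of wax_tin, tape_roll, sanding_block from where it was at the start of the episode above 0.03 m).
It also fails if it takes over 72 s, if anything falls off the work surface, if the arm or the gripper's body presses on something with over 40 N, if the wrist force passes 120 N, or if a joint passes its speed limit or range.

ROBOT

A 6-joint arm with a two-finger parallel gripper is mounted at the origin on a cart in front of the work surface, level with it; the furniture and walls round the work are solid. World frame = base frame: x ahead of the robot, y to its left, z up, the work surface at z = 0. Lengths are in m, angles in degrees, forces in N, time in s.
With the tool pointing down it reaches from about 0.25 to 0.725 m from the base axis. Payload 9.7 kg.
Tool frame: the origin (TCP) lies on the centre line of the jaws, within the pads' length; the fingertips stand 19 mm ahead of it and the grasp point (between the pads) is the TCP (bot.tcp_to_tips is the z of the fingertips in the tool frame, in m); z points along the fingers, y is the line along which they close (so a half turn about z gives the same grasp; the last joint's range is limited). The gripper opens to 85 mm and grips with 20 to 120 N. Pads are 22 mm wide; open, the fingers measure 114 mm over their backs; the gripper's body (76 mm by 85 mm) begins 54 mm behind the grasp point. The pads swing forward as they close: fully open they stand 13 mm farther back than shut.
Start: joints at [-76.089, 4.979, 10.078, 95.1, 0, 90], TCP at [0.132, -0.534, 0.229] pointing down, gripper open.
Joint ranges: [-179.16, 179.16], [-48.56, 103.87], [-65.8, 70.77], [-126.05, 130.52], [-82.76, 87.17], [-180, 180]. Speed limits (degrees/s): [127.2, 127.2, 147.25, 180, 180, 180].

INTERFACE

Orientations are given as [roll, pitch, yaw] about the fixed x, y, z axes, in that order (R = Rz(yaw) Ry(pitch) Rx(roll)).
In Python, from workcell import bot gives the robot as it stands. The module is installed in compiled form; this text tells all that it offers.
- The arm moves only by the tool play_rows, never from a script. Its argument "increments" is a list of rows, each an object with "slide": the shift along the tool's x, y, z in mm, a list of three; "angular": the turn, a rotation vector about the tool's x, y, z in degrees, a list of three; "claw": the opening, from -1 (shut) to 1 (fully open). In form: [{"slide": [x, y, z], "angular": [rx, ry, rz], "claw": claw}, ...]. A call has 1 to 8 rows; each row shifts and turns the commanded pose from where the row before left it, along the tool's axes as they then stand; what a row does not reach is not made up. A row lasts 1/10 s, in which the tool goes at most 50 mm and 8.59 degrees, less where a joint would pass 70% of its speed; a pose out of reach is approached as far as the arm can. A call is refused whole if a number of a shift passes 50 or a number of a turn 8.59, either way. A call with a gripper value outside its range is refused whole. The fingers move at their own pace and stop on an object; "squeeze" is the grip in N (left out, the last holds). Time passes only in rows, so rows that do not move let the fingers close. It gives the time, the measured TCP pose, the force, the opening and the grip force at its end, in the units of the state.
- bot.get_obs(): the state, without advancing time (a new reading comes with each control period).
- bot.camera(name): name is "scene" or "side" or "wrist"; returns the picture (384x512x3 uint8, red, green, blue); there is no depth.
- bot.camera_info(name): a dict with "fovy" (degrees; the focal length in pixels is half the picture's height over the tangent of half this angle, whatever the lens; pixels are square), "cx", "cy" (the principal point, pixels), "R" (3x3) and "t" (3): a world point X has camera coordinates R X + t. Camera axes: x right, y down, z forward; pixel columns grow to the right and rows downward; lengths in m; the calibration is good to about 2 mm. The wrist camera is an equidistant fisheye: a pixel r from the principal point sees the ray r / f radians off the axis. A picture is of the moment at which its call begins: read the wrist's pose just before it. camera_info takes no time and is no camera call; for the wrist camera it gives the pose at the moment of the call.
- bot.job_done(): hands the job in; it is judged then, once.
The state is a dict: "time": time; "q": joint angles; "qd": joint speeds; "joint_efforts": joint torques, N m; "ee_pos": TCP position; "tcp_rot": TCP orientation; "wrist_force": force on the tool from outside, world axes, zero at the start; "torque": the same for the moment, N m; "opening": finger opening in m; "grasp_force": force on a finger pad.
Only numpy, scipy, OpenCV 4.12 (cv2) and the standard library are available. Lean on these libraries where they do the work, as an engineer would, in place of code of your own. Each camera call takes 0.05 s, during which the arm holds its last target. There are 200 camera calls.

## Working session

There is one attempt and no reset: what is moved stays moved. The work goes in short steps, Python scripts to look and compute and a tool call to move; the robot and the scene stay as the last step left them, time stands still between calls to the robot, and variables do not carry over. Pictures are saved under pics/ and viewed, at most 10 in all, crops included, and the job is handed in when it is done.

Besides the shell and the picture viewer there is one more tool, called after "Request:" as a command line: name --argument value ..., lists and objects as JSON in quotes. play_rows: Moves the arm, as the interface text tells. Its arguments: {"type":"object","properties":{"increments":{"type":"array"},"squeeze":{"type":"number"}},"required":["increments"]}

```bash
mkdir -p pics; cat > h.py <<'E'
import numpy as np, cv2
from workcell import bot
def info(n):
    i=bot.camera_info(n); return 192/np.tan(np.radians(i['fovy'])/2),i['cx'],i['cy'],np.array(i['R']),np.array(i['t'])
def ray(n,u,v,I=None):
    f,cx,cy,R,t=I or info(n)
    x,y=(u-cx)/f,(v-cy)/f
    if n=='wrist':
        r=np.hypot(x,y); d=np.array([x/r*np.sin(r),y/r*np.sin(r),np.cos(r)]) if r>0 else np.array([0,0,1.])
    else: d=np.array([x,y,1.])
    return -R.T@t, R.T@d
def at(n,u,v,z,I=None):
    o,d=ray(n,u,v,I); return (o+d*(z-o[2])/d[2]).round(4)
def proj(n,X,I=None):
    f,cx,cy,R,t=I or info(n); c=R@np.array(X)+t
    if n=='wrist':
        r=np.hypot(c[0],c[1]); th=np.arctan2(r,c[2]); return np.array([cx+f*th*c[0]/r,cy+f*th*c[1]/r]).round(1)
    return np.array([cx+f*c[0]/c[2],cy+f*c[1]/c[2]]).round(1)
def save(n,fn):
    im=cv2.cvtColor(bot.camera(n),cv2.COLOR_RGB2BGR); cv2.imwrite('pics/'+fn,im); return im
E
python3 - <<'E'
from h import *
a=save('scene','s0.png'); b=save('side','d0.png'); c=save('wrist','w0.png')
print(bot.get_obs())
for n in('scene','side','wrist'): print(n,bot.camera_info(n))
E
```

```text
{'time': 0.15, 'q': array([-7.60903775e+01,  5.00364057e+00,  1.00447123e+01,  9.50986576e+01,
        3.84837559e-04,  9.00020922e+01]), 'qd': array([-0.03019186, -0.06844671,  0.16713705,  0.12129418,  0.03497859,
       -0.00746306]), 'joint_efforts': array([-5.32950793e-06, -5.20760179e+01,  4.65044796e+01,  1.37885127e-02,
        2.56401125e-05,  6.38574505e-06]), 'ee_pos': array([ 0.13217568, -0.53370474,  0.22864651]), 'tcp_rot': array([-1.79942414e+02, -3.82734541e-04,  1.39075299e+01]), 'wrist_force': array([0.56398237, 0.57727814, 0.14255767]), 'torque': array([ 0.06506798,  0.02268819, -0.00472601]), 'grasp_force': 0.0, 'opening': 0.08523026164555723}
scene {'fovy': 53.20122123427549, 'cx': 251.18982574040652, 'cy': 194.75892503131413, 'R': array([[-0.57829756, -0.81549756, -0.02314427],
       [-0.45508932,  0.34600504, -0.82047195],
       [ 0.67710091, -0.46394422, -0.5712181 ]]), 't': array([0.38319525, 0.28473301, 0.82694109])}
side {'fovy': 54.155483188767164, 'cx': 250.47227399675756, 'cy': 189.57762976698683, 'R': array([[ 0.95752158, -0.28805509,  0.0132925 ],
       [-0.18737425, -0.65656446, -0.73062576],
       [ 0.21918785,  0.69709926, -0.68264874]]), 't': array([-0.4902672 ,  0.1962276 ,  0.87352405])}
wrist {'fovy': 65.70646984690485, 'cx': 254.61058460245746, 'cy': 192.36200576984922, 'R': array([[ 2.40347945e-01, -9.70686461e-01, -8.11783504e-04],
       [-9.28507224e-01, -2.30147793e-01,  2.91386904e-01],
       [-2.83032153e-01, -6.92804967e-02, -9.56604941e-01]]), 't': array([-0.5512494 , -0.03728789,  0.37963696])}
```

View pics/s0.png

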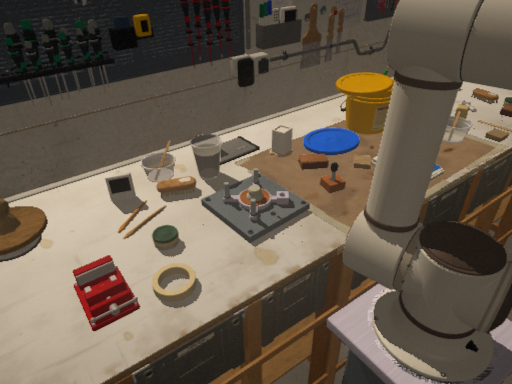

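View pics/d0.png

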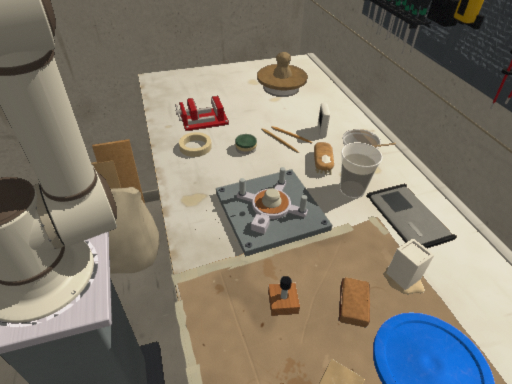

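The scene view shows the wheel near (255,200) and the pin stand at (333,180). The side view shows the pin head near (286,282) and the eye block near (260,224). I'll enlarge both.

```bash
python3 - <<'E'
from h import *
d=cv2.imread('pics/d0.png'); s=cv2.imread('pics/s0.png')
A=cv2.resize(d[160:320,205:345],None,fx=3.7,fy=3.7,interpolation=cv2.INTER_CUBIC)
cv2.imwrite('pics/d0c.png',A)
B=cv2.resize(s[150:245,195:355],None,fx=5,fy=5,interpolation=cv2.INTER_CUBIC)
cv2.imwrite('pics/s0c.png',B)
E
```

```text
(no output)
```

View pics/d0c.png

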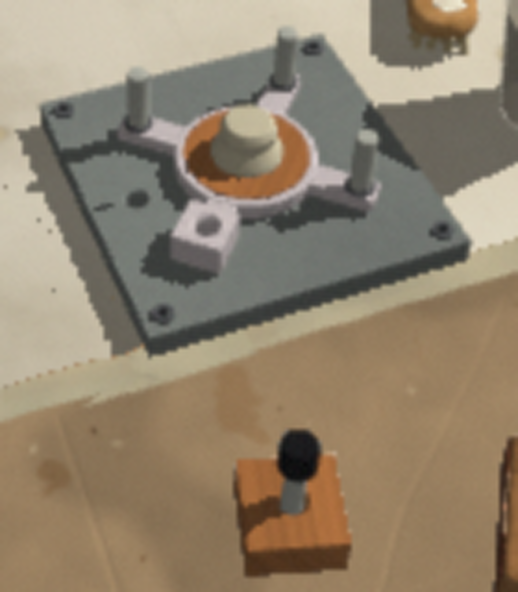

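View pics/s0c.png

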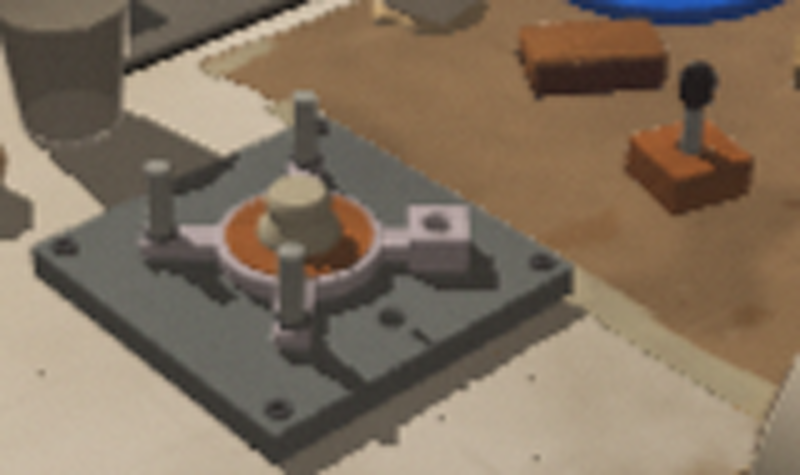

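The side crop shows the pin head at (299,455), the eye at (210,225), the socket at (138,199), and the peg tops at (138,75), (287,33) and (368,137). The scene crop shows the head at (697,85), the eye at (437,222), the socket at (391,317), and the peg tops at (158,167), (305,98) and (291,250).

```bash
cat > m.py <<'E'
from h import *
from scipy.optimize import least_squares
cs=lambda p:(np.array(p)+.5)/3.7-.5+[205,160]
cc=lambda p:(np.array(p)+.5)/5-.5+[195,150]
obs={'head':((299,455),(697,85),None),'eye':((210,225),(437,222),.048),'sock':((138,199),(391,317),.022),'pa':((138,75),(291,250),.087),'pb':((287,33),(158,167),.087),'pc':((368,137),(305,98),.087)}
if __name__=='__main__':
  for k,(a,b,z) in obs.items():
    o1,d1=ray('side',*cs(a));o2,d2=ray('scene',*cc(b))
    st=np.linalg.lstsq(np.c_[d1,-d2],o2-o1,rcond=None)[0]
    P,Q=o1+st[0]*d1,o2+st[1]*d2
    print(k,((P+Q)/2).round(4),'gap',np.linalg.norm(P-Q).round(4), *( [at('side',*cs(a),z),at('scene',*cc(b),z)] if z else []))
  def model(p):
    h=p[:2];f=lambda a,z:np.r_[h+.085*np.array([np.cos(a),np.sin(a)]),z]
    return {'eye':f(p[2],.048),'sock':f(p[3],.022),'p1':f(p[2]+np.pi/2,.087),'p2':f(p[2]+np.pi,.087),'p3':f(p[2]-np.pi/2,.087)}
  def res(p,M):
    m=model(p);r=[]
    for k,o in M.items():
        r+=list(proj('side',m[k])-cs(obs[o][0]))+list(proj('scene',m[k])-cc(obs[o][1]))
    return r
  import sys
  eye=at('side',*cs((210,225)),.048);pb=at('side',*cs((287,33)),.087)
  h=(eye+pb)[:2]/2
  for M in({'eye':'eye','sock':'sock','p1':'pa','p2':'pb','p3':'pc'},{'eye':'eye','sock':'sock','p3':'pa','p2':'pb','p1':'pc'}):
    s=at('side',*cs((138,199)),.022)[:2]
    s=least_squares(lambda p:res(p,M),[*h,*[np.arctan2(*(q[:2]-h)[::-1]) for q in(eye,s)]],diff_step=1e-3)
    print(M,s.cost,s.x,s.x[2]-s.x[3],np.round(s.fun,1)); print({k:v.round(4) for k,v in model(s.x).items()})
E
python3 m.py
```

```text
head [ 0.5177 -0.227   0.0756] gap 0.0014
eye [ 0.5322 -0.0233  0.0458] gap 0.0023 [ 0.5326 -0.0243  0.048 ] [ 0.5282 -0.021   0.048 ]
sock [0.4991 0.0372 0.0203] gap 0.0007 [0.499 0.036 0.022] [0.4969 0.0386 0.022 ]
pa [0.516  0.0961 0.0848] gap 0.0003 [0.5155 0.0939 0.087 ] [0.5133 0.0979 0.087 ]
pb [0.6347 0.1103 0.0852] gap 0.001 [0.6343 0.1088 0.087 ] [0.6315 0.1118 0.087 ]
pc [ 0.6493 -0.0089  0.0838] gap 0.003 [ 0.6492 -0.0105  0.087 ] [ 0.6426 -0.0054  0.087 ]
{'eye': 'eye', 'sock': 'sock', 'p1': 'pa', 'p2': 'pb', 'p3': 'pc'} 5105.806691015341 [ 0.58480143  0.04201604 -2.21976387 -3.06771904] 0.8479551732161923 [  0.5   0.4   0.1  -1.3   0.4  -0.    0.1  -0.9  63.2  16.2   2.  -32.1
   0.5  -0.4  -0.3  -0.9 -61.5 -16.8  -2.3  29.2]
{'eye': array([ 0.5334, -0.0257,  0.048 ]), 'sock': array([0.5   , 0.0357, 0.022 ]), 'p1': array([ 0.6525, -0.0094,  0.087 ]), 'p2': array([0.6362, 0.1097, 0.087 ]), 'p3': array([0.5171, 0.0934, 0.087 ])}
{'eye': 'eye', 'sock': 'sock', 'p3': 'pa', 'p2': 'pb', 'p1': 'pc'} 2.6942585829071577 [ 0.58257015  0.04251232 -2.22444647 -3.06911882] 0.8446723518832964 [-0.6  0.4  0.4 -0.8 -0.4 -0.   0.4 -0.4 -0.1 -0.   0.7 -0.8 -0.2 -0.3
  0.  -0.6  0.1 -0.4 -0.4 -1.3]
{'eye': array([ 0.5309, -0.025 ,  0.048 ]), 'sock': array([0.4978, 0.0364, 0.022 ]), 'p1': array([ 0.65  , -0.0092,  0.087 ]), 'p2': array([0.6343, 0.11  , 0.087 ]), 'p3': array([0.5151, 0.0942, 0.087 ])}
```

Request:
play_rows --increments '[{"slide": [0,0,0],"angular": [0,0,-7.74],"claw": 1},{"slide": [0,0,0],"angular": [0,0,-7.74],"claw": 1},{"slide": [0,0,0],"angular": [0,0,-7.74],"claw": 1},{"slide": [0,0,0],"angular": [0,0,-7.74],"claw": 1},{"slide": [0,0,0],"angular": [0,0,-7.74],"claw": 1},{"slide": [40,10,0],"angular": [0,0,0],"claw": 1},{"slide": [40,10,0],"angular": [0,0,0],"claw": 1},{"slide": [40,10,0],"angular": [0,0,0],"claw": 1}]'

```text
time: 0.95
ee_pos: [0.2296, -0.4558, 0.2288]
tcp_rot: [-180.0, -0.0, 52.6]
wrist_force: [0.4, -0.9, -0.4]
opening: 0.0849
grasp_force: 0.0
```

Request:
play_rows --increments '[{"slide": [40,10,0],"angular": [0,0,0],"claw": 0.2},{"slide": [40,10,0],"angular": [0,0,0],"claw": 0.2},{"slide": [40,10,0],"angular": [0,0,0],"claw": 0.2},{"slide": [40,10,0],"angular": [0,0,0],"claw": 0.2},{"slide": [40,10,0],"angular": [0,0,0],"claw": 0.2},{"slide": [40,10,0],"angular": [0,0,0],"claw": 0.2},{"slide": [20,5,0],"angular": [0,0,0],"claw": 0.2},{"slide": [0,0,0],"angular": [0,0,0],"claw": 0.2}]'

```text
time: 1.75
ee_pos: [0.44, -0.2879, 0.2286]
tcp_rot: [-179.9, -0.0, 52.8]
wrist_force: [-0.3, 0.2, -0.1]
opening: 0.0509
grasp_force: 0.0
```

```bash
python3 - <<'E'
from h import *
o=bot.get_obs();print(o['ee_pos'],o['tcp_rot'],o['opening'],o['wrist_force'])
I=info('wrist');w=save('wrist','w1.png')
import pickle;pickle.dump(I,open('w1.pkl','wb'))
print(proj('wrist',[.517,-.227,.077],I),proj('wrist',o['ee_pos'],I))
cv2.imwrite('pics/w1c.png',cv2.resize(w,(800,600),interpolation=cv2.INTER_CUBIC))
E
```

```text
[ 0.44004328 -0.28788443  0.22856292] [-1.79945961e+02 -1.86175130e-02  5.28015982e+01] 0.05088440904324648 [-0.27815805  0.16404787 -0.05726956]
[278.1  83.4] [251.6 244.4]
```

View pics/w1c.png

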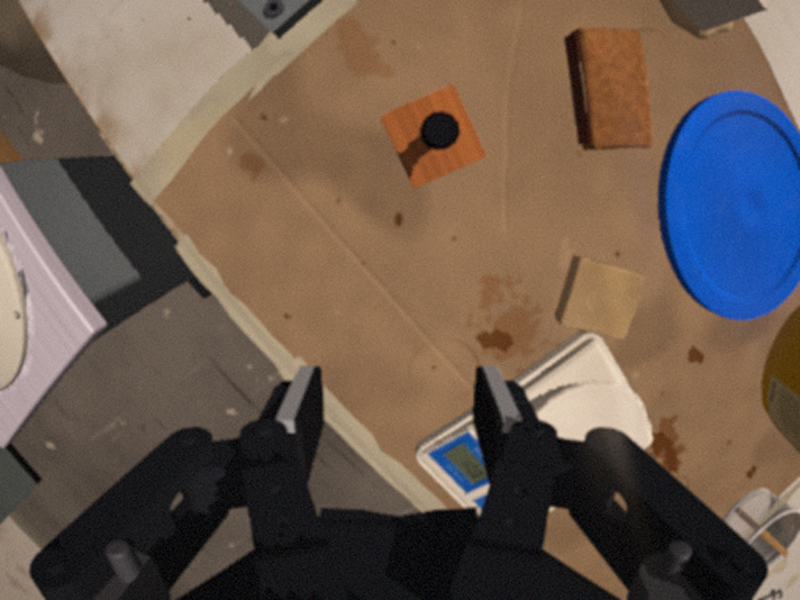

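The pin head sits at about (440,131) in the enlarged wrist view, which is (281.3,83.6) in the original.

```bash
cat >> h.py <<'E'
def delta(x,y,z):
    from scipy.spatial.transform import Rotation as Ro
    o=bot.get_obs(); R=Ro.from_euler('xyz',o['tcp_rot'],degrees=True)
    return ((R.inv().apply(np.array([x,y,z])-o['ee_pos']))*1000).round(1)
E
python3 - <<'E'
from h import *
import pickle;I=pickle.load(open('w1.pkl','rb'))
for z in(.077,.089):print(at('wrist',281.3,83.6,z,I))
P=at('wrist',281.3,83.6,.08,I);print(P,delta(P[0],P[1],.15))
E
```

```text
[ 0.5195 -0.229   0.077 ]
[ 0.5181 -0.2291  0.089 ]
[ 0.5191 -0.229   0.08  ] [96.1 27.6 78.7]
```

Request:
play_rows --increments '[{"slide": [32,9.2,15],"angular": [0,0,0],"claw": 0.2},{"slide": [32,9.2,20],"angular": [0,0,0],"claw": 0.2},{"slide": [32,9.2,20],"angular": [0,0,0],"claw": 0.2},{"slide": [0,0,20],"angular": [0,0,0],"claw": 0.2},{"slide": [0,0,0],"angular": [0,0,0],"claw": 0.2},{"slide": [0,0,0],"angular": [0,0,0],"claw": 0.2}]'

```text
time: 2.4
ee_pos: [0.5178, -0.231, 0.1546]
tcp_rot: [-180.0, 0.0, 52.5]
wrist_force: [0.7, -0.5, 0.4]
opening: 0.0515
grasp_force: 0.0
```

```bash
python3 - <<'E'
from h import *
o=bot.get_obs();print(o['ee_pos'],o['tcp_rot'],o['opening'],o['wrist_force'])
I=info('wrist');w=save('wrist','w2.png')
import pickle;pickle.dump(I,open('w2.pkl','wb'))
x,y,_=o['ee_pos']
print(proj('wrist',[x,y,.089],I),proj('wrist',o['ee_pos'],I))
cv2.imwrite('pics/w2c.png',cv2.resize(w,(800,600),interpolation=cv2.INTER_CUBIC))
E
```

```text
[ 0.51780192 -0.23096073  0.154583  ] [-1.79973482e+02  2.11997224e-02  5.25438749e+01] 0.05149360550551535 [ 0.74347704 -0.54148661  0.40773823]
[252.4 204.6] [251.6 244.4]
```

View pics/w2c.png

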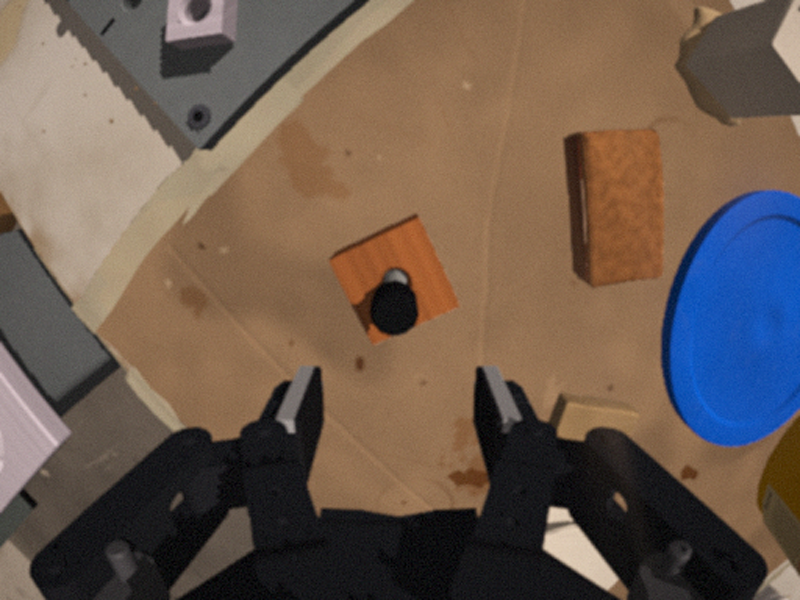

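The head's top disc is at about (394,311) in the enlarged view, which is (252.2,199) in the original. The stand is below it.

```bash
python3 - <<'E'
from h import *
import pickle;I=pickle.load(open('w2.pkl','rb'))
P=at('wrist',252,199,.089,I);print(P,at('wrist',252,196.7,.077,I),delta(P[0],P[1],.08))
print(at('wrist',201/1.5625,8/1.5625,.048,I))
E
```

```text
[ 0.5203 -0.2272  0.089 ] [ 0.5189 -0.2288  0.077 ] [ 4.4 -0.8 75.4]
[ 0.5343 -0.0274  0.048 ]
```

Request:
play_rows --increments '[{"slide": [3.5,-0.4,15],"angular": [0,0,0],"claw": 0.2},{"slide": [0,0,20],"angular": [0,0,0],"claw": 0.2},{"slide": [0,0,20],"angular": [0,0,0],"claw": 0.2},{"slide": [0,0,18],"angular": [0,0,0],"claw": 0.2},{"slide": [0,0,0],"angular": [0,0,0],"claw": 0.2},{"slide": [0,0,0],"angular": [0,0,0],"claw": 0.2}]'

```text
time: 3.05
ee_pos: [0.5203, -0.2273, 0.0816]
tcp_rot: [180.0, -0.0, 52.6]
wrist_force: [0.1, 0.1, 0.5]
opening: 0.0512
grasp_force: 0.0
```

Request:
play_rows --increments '[{"slide": [0,0,0],"angular": [0,0,0],"claw": -0.3},{"slide": [0,0,0],"angular": [0,0,0],"claw": -0.6},{"slide": [0,0,0],"angular": [0,0,0],"claw": -1},{"slide": [0,0,0],"angular": [0,0,0],"claw": -1},{"slide": [0,0,0],"angular": [0,0,0],"claw": -1},{"slide": [0,0,0],"angular": [0,0,0],"claw": -1}]' --squeeze 40

```text
time: 3.65
ee_pos: [0.5212, -0.2274, 0.0825]
tcp_rot: [179.9, -0.0, 52.6]
wrist_force: [-1.1, -0.2, 7.0]
opening: 0.0201
grasp_force: 39.1
```

An opening of 20 mm with an upward push suggests I gripped the rounded head above its centre. I'll reopen and go lower.

Request:
play_rows --increments '[{"slide": [0,0,0],"angular": [0,0,0],"claw": 0},{"slide": [0,0,0],"angular": [0,0,0],"claw": 0},{"slide": [0,0,3],"angular": [0,0,0],"claw": 0},{"slide": [0,0,3],"angular": [0,0,0],"claw": 0},{"slide": [0,0,0],"angular": [0,0,0],"claw": 0},{"slide": [0,0,0],"angular": [0,0,0],"claw": 0}]'

```text
time: 4.25
ee_pos: [0.5203, -0.227, 0.0749]
tcp_rot: [-180.0, 0.0, 52.6]
wrist_force: [0.1, -0.2, 1.4]
opening: 0.0425
grasp_force: 0.0
```

Request:
play_rows --increments '[{"slide": [0,0,0],"angular": [0,0,0],"claw": -0.3},{"slide": [0,0,0],"angular": [0,0,0],"claw": -0.6},{"slide": [0,0,0],"angular": [0,0,0],"claw": -1},{"slide": [0,0,0],"angular": [0,0,0],"claw": -1},{"slide": [0,0,0],"angular": [0,0,0],"claw": -1},{"slide": [0,0,0],"angular": [0,0,0],"claw": -1}]' --squeeze 40

```text
time: 4.85
ee_pos: [0.5206, -0.2271, 0.0754]
tcp_rot: [180.0, -0.0, 52.6]
wrist_force: [-0.7, -0.3, 3.1]
opening: 0.0216
grasp_force: 39.3
```

```bash
python3 - <<'E'
from h import *
d=save('side','d1.png');s=save('scene','s1.png');w=save('wrist','w3.png')
f=lambda im,u,v,n:cv2.resize(im[v-n:v+n,u-n:u+n],(400,400),interpolation=cv2.INTER_CUBIC)
cv2.imwrite('pics/g1.png',np.hstack([f(d,286,280,40),f(w,252,250,90)]))
E
```

```text
(no output)
```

View pics/g1.png

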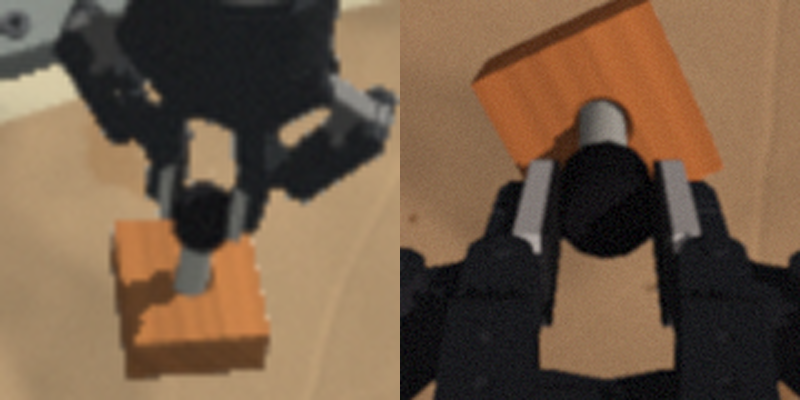

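Left view: the head is between the pads with the shank upright in the stand. Right view: it is centred between the fingers. Now I'll lift and move near the eye.

Request:
play_rows --increments '[{"slide": [0,0,-10],"angular": [0,0,0],"claw": -1},{"slide": [0,0,-15],"angular": [0,0,0],"claw": -1},{"slide": [0,0,-20],"angular": [0,0,0],"claw": -1},{"slide": [0,0,-20],"angular": [0,0,0],"claw": -1},{"slide": [0,0,-20],"angular": [0,0,0],"claw": -1},{"slide": [12,-12,0],"angular": [0,0,0],"claw": -1},{"slide": [20,-20,0],"angular": [0,0,0],"claw": -1},{"slide": [20,-20,0],"angular": [0,0,0],"claw": -1}]'

```text
time: 5.8
ee_pos: [0.5102, -0.153, 0.16]
tcp_rot: [-180.0, -0.0, 52.6]
wrist_force: [-0.4, 0.2, -2.0]
opening: 0.0214
grasp_force: 39.5
```

Request:
play_rows --increments '[{"slide": [20,-20,0],"angular": [0,0,0],"claw": -1},{"slide": [20,-20,0],"angular": [0,0,0],"claw": -1},{"slide": [12,-12,0],"angular": [0,0,0],"claw": -1},{"slide": [8,-7,0],"angular": [0,0,0],"claw": -1},{"slide": [0,0,0],"angular": [0,0,0],"claw": -1},{"slide": [0,0,0],"angular": [0,0,0],"claw": -1}]'

```text
time: 6.4
ee_pos: [0.5003, -0.0708, 0.1601]
tcp_rot: [180.0, 0.0, 52.6]
wrist_force: [0.1, -0.1, -2.0]
opening: 0.0219
grasp_force: 39.6
```

```bash
python3 - <<'E'
from h import *
o=bot.get_obs();print(o['ee_pos'],o['tcp_rot'],o['opening'],o['wrist_force'])
I=info('wrist');w=save('wrist','w4.png')
import pickle;pickle.dump(I,open('w4.pkl','wb'))
print(proj('wrist',[.532,-.026,.048],I),proj('wrist',o['ee_pos'],I))
w=cv2.resize(w,(800,600),interpolation=cv2.INTER_CUBIC)
cv2.imwrite('pics/w4c.png',w)
E
```

```text
[ 0.50032904 -0.07082452  0.16012822] [1.79992231e+02 1.36706928e-02 5.26340083e+01] 0.02185043755484224 [ 0.13077789 -0.08578701 -1.97302339]
[250.3 126.2] [251.6 244.4]
```

View pics/w4c.png

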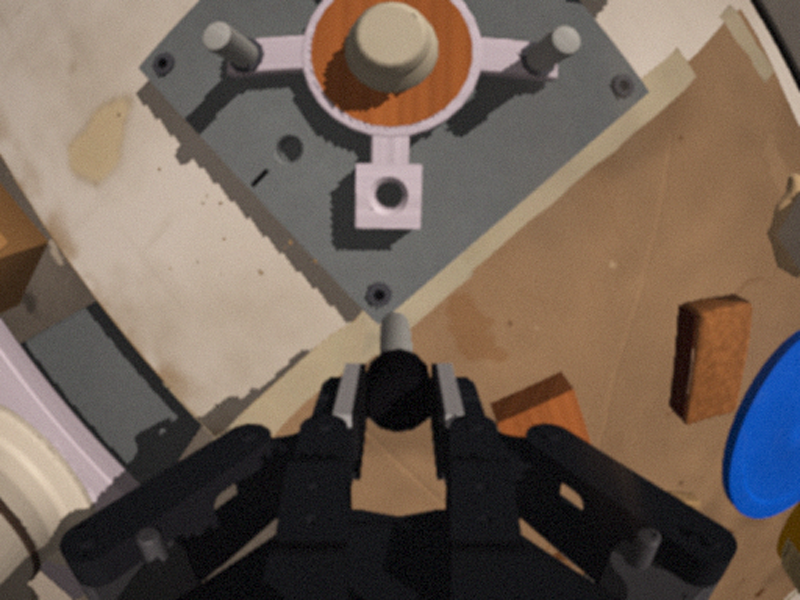

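The eye hole is at (390,193) in the enlarged view, the head at (399,390), and the visible shank end near (396,318). I'll use the head and tip to check the camera bias.

```bash
python3 - <<'E'
from h import *
import pickle;I=pickle.load(open('w4.pkl','rb'))
k=1.5625
x,y,z=bot.get_obs()['ee_pos']
for dz in(.0015,-.0705,-.019):print(proj('wrist',[x,y,z+dz],I)*k)
e=at('wrist',390/k,193/k,.048,I);print(e,delta(*e))
print('hd',delta(*at('wrist',399/k,390/k,z+.0015,I)),delta(*at('wrist',396/k,322/k,z-.068,I)))
print('fit',delta(.5309,-.025,.048),'sock',at('wrist',289/k,149/k,.022,I),'pegs',at('wrist',216/k,36/k,.087,I),at('wrist',565/k,40/k,.087,I))
E
```

```text
[393.59375 384.375  ]
[394.84375 316.875  ]
[394.0625  360.15625]
[ 0.533  -0.0237  0.048 ] [ 57.6  -2.9 112.1]
hd [-2.2  1.9 -1.5] [-1.8  0.6 68. ]
fit [ 55.3  -3.8 112.1] sock [0.5    0.0352 0.022 ] pegs [0.5175 0.0945 0.087 ] [ 0.6498 -0.0106  0.087 ]
```

Request:
play_rows --increments '[{"slide": [15,-1,0],"angular": [0,0,0],"claw": -1},{"slide": [15,-1,0],"angular": [0,0,0],"claw": -1},{"slide": [15,-1,10],"angular": [0,0,0],"claw": -1},{"slide": [13,-1,10],"angular": [0,0,0],"claw": -1},{"slide": [0,0,12],"angular": [0,0,0],"claw": -1},{"slide": [0,0,0],"angular": [0,0,0],"claw": -1},{"slide": [0,0,0],"angular": [0,0,0],"claw": -1}]'

```text
time: 7.15
ee_pos: [0.5318, -0.0223, 0.1275]
tcp_rot: [-179.9, 0.1, 52.6]
wrist_force: [0.8, -0.4, -2.1]
opening: 0.0215
grasp_force: 39.6
```

```bash
python3 - <<'E'
from h import *
o=bot.get_obs();print(o['ee_pos'],o['wrist_force'])
d=save('side','d2.png');s=save('scene','s2.png');w=save('wrist','w5.png')
f=lambda im,u,v,n,m=400:cv2.resize(im[v-n:v+n,u-n:u+n],(m,m),interpolation=cv2.INTER_CUBIC)
us,vs=proj('side',[.532,-.026,.06]).astype(int);uc,vc=proj('scene',[.532,-.026,.06]).astype(int);print(us,vs,uc,vc)
cv2.imwrite('pics/g2.png',np.hstack([f(d,us,vs,25),f(w,252,215,55)]))
E
```

```text
[ 0.53183501 -0.02226063  0.1275482 ] [ 0.79999505 -0.43183517 -2.10082708]
261 217 282 189
```

View pics/g2.png

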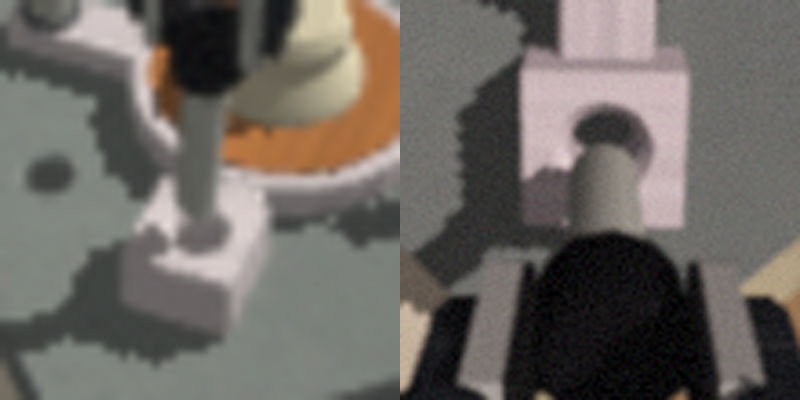

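The tip is over the hole in both views, about 1 mm too far along tool x. I'll lower it with a small correction, watching the force.

Request:
play_rows --increments '[{"slide": [-1,0,4],"angular": [0,0,0],"claw": -1},{"slide": [0,0,4],"angular": [0,0,0],"claw": -1},{"slide": [0,0,3],"angular": [0,0,0],"claw": -1},{"slide": [0,0,2],"angular": [0,0,0],"claw": -1},{"slide": [0,0,2],"angular": [0,0,0],"claw": -1},{"slide": [0,0,0],"angular": [0,0,0],"claw": -1}]'

```text
time: 7.9
ee_pos: [0.5316, -0.023, 0.1129]
tcp_rot: [-180.0, 0.0, 52.6]
wrist_force: [-0.6, 0.7, -1.4]
opening: 0.0216
grasp_force: 39.6
```

Request:
play_rows --increments '[{"slide": [0,0,2],"angular": [0,0,0],"claw": -1},{"slide": [0,0,2],"angular": [0,0,0],"claw": -1},{"slide": [0,0,2],"angular": [0,0,0],"claw": -1},{"slide": [0,0,0],"angular": [0,0,0],"claw": -1}]'

```text
time: 8.3
ee_pos: [0.5316, -0.0229, 0.1068]
tcp_rot: [-180.0, 0.0, 52.6]
wrist_force: [0.1, -0.1, -1.8]
opening: 0.0213
grasp_force: 39.6
```

Request:
play_rows --increments '[{"slide": [0,0,2],"angular": [0,0,0],"claw": -1},{"slide": [0,0,2],"angular": [0,0,0],"claw": -1},{"slide": [0,0,2],"angular": [0,0,0],"claw": -1},{"slide": [0,0,2],"angular": [0,0,0],"claw": -1},{"slide": [0,0,2],"angular": [0,0,0],"claw": -1},{"slide": [0,0,2],"angular": [0,0,0],"claw": -1},{"slide": [0,0,0],"angular": [0,0,0],"claw": -1}]'

```text
time: 9.0
ee_pos: [0.5316, -0.023, 0.0948]
tcp_rot: [-180.0, 0.0, 52.6]
wrist_force: [0.6, -0.7, -2.3]
opening: 0.0215
grasp_force: 39.6
```

Still free of contact. I'll release it slowly to about 45 mm.

Request:
play_rows --increments '[{"slide": [0,0,0.5],"angular": [0,0,0],"claw": -0.4},{"slide": [0,0,0],"angular": [0,0,0],"claw": -0.2},{"slide": [0,0,0],"angular": [0,0,0],"claw": 0},{"slide": [0,0,0],"angular": [0,0,0],"claw": 0.1},{"slide": [0,0,0],"angular": [0,0,0],"claw": 0.1},{"slide": [0,0,0],"angular": [0,0,0],"claw": 0.1}]'

```text
time: 9.6
ee_pos: [0.5318, -0.023, 0.0948]
tcp_rot: [180.0, -0.0, 52.6]
wrist_force: [-0.1, -0.3, 0.4]
opening: 0.0468
grasp_force: 0.0
```

Request:
play_rows --increments '[{"slide": [0,0,-10],"angular": [0,0,0],"claw": 0.1},{"slide": [0,0,-15],"angular": [0,0,0],"claw": 0.1},{"slide": [0,0,-20],"angular": [0,0,0],"claw": 0.1},{"slide": [0,0,-20],"angular": [0,0,0],"claw": 0.1},{"slide": [0,0,-10],"angular": [0,0,0],"claw": -1},{"slide": [0,0,0],"angular": [0,0,0],"claw": -1},{"slide": [0,0,0],"angular": [0,0,0],"claw": -1}]'

```text
time: 10.3
ee_pos: [0.5318, -0.023, 0.1695]
tcp_rot: [-180.0, 0.0, 52.6]
wrist_force: [0.0, -0.7, -0.1]
opening: 0.004
grasp_force: 0.0
```

```bash
python3 - <<'E'
from h import *
o=bot.get_obs();print(o['ee_pos'],o['wrist_force'],o['opening'])
d=save('side','d3.png');I=info('wrist');w=save('wrist','w6.png')
import pickle;pickle.dump(I,open('w6.pkl','wb'))
cv2.imwrite('pics/g3.png',np.hstack([cv2.resize(d[150:250,215:335],(360,300),interpolation=cv2.INTER_CUBIC),cv2.resize(w[:,100:420],(360,432))[:300]]))
E
```

```text
[ 0.53175346 -0.02297848  0.16948838] [ 0.03005266 -0.66720343 -0.06982668] 0.004021471730522989
```

View pics/g3.png

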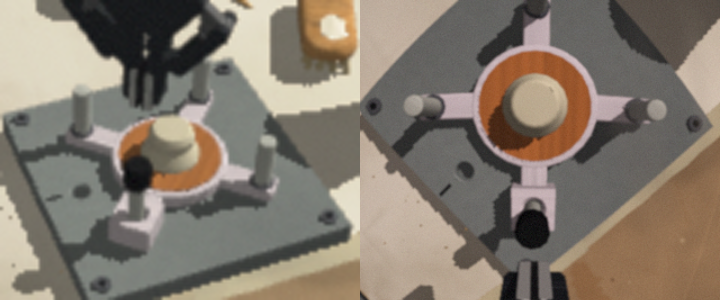

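The pin stands in the eye, upright and released. Next I'll go behind peg_3, at its anticlockwise side, so that tool +x is the clockwise tangent.

Request:
play_rows --increments '[{"slide": [12.5,-21,0],"angular": [0,0,0],"claw": -1},{"slide": [12.5,-21,0],"angular": [0,0,0],"claw": -1},{"slide": [12.5,-21,0],"angular": [0,0,0],"claw": -1},{"slide": [12,-21,0],"angular": [0,0,0],"claw": -1},{"slide": [0,0,30],"angular": [0,0,0],"claw": -1},{"slide": [0,0,30],"angular": [0,0,0],"claw": -1},{"slide": [0,0,20],"angular": [0,0,0],"claw": -1},{"slide": [0,0,0],"angular": [0,0,0],"claw": -1}]'

```text
time: 11.2
ee_pos: [0.4929, 0.0672, 0.0861]
tcp_rot: [-179.8, 0.2, 52.6]
wrist_force: [-0.2, 0.0, 0.6]
opening: 0.0001
grasp_force: 0.0
```

Request:
play_rows --increments '[{"slide": [0,0,10],"angular": [0,0,0],"claw": -1},{"slide": [0,0,9],"angular": [0,0,0],"claw": -1},{"slide": [5,0,0],"angular": [0,0,0],"claw": -1},{"slide": [4,0,0],"angular": [0,0,0],"claw": -1},{"slide": [2,0,0],"angular": [0,0,0],"claw": -1},{"slide": [2,0,0],"angular": [0,0,0],"claw": -1},{"slide": [1,0,0],"angular": [0,0,0],"claw": -1}]'

```text
time: 11.9
ee_pos: [0.5039, 0.0787, 0.071]
tcp_rot: [180.0, -0.0, 52.6]
wrist_force: [-0.7, 0.1, -0.8]
opening: 0.0001
grasp_force: 0.0
```

Request:
play_rows --increments '[{"slide": [1,0,0],"angular": [0,0,0],"claw": -1},{"slide": [1,0,0],"angular": [0,0,0],"claw": -1},{"slide": [1,0,0],"angular": [0,0,0],"claw": -1},{"slide": [1,0,0],"angular": [0,0,0],"claw": -1}]'

```text
time: 12.3
ee_pos: [0.5058, 0.0815, 0.0707]
tcp_rot: [180.0, 0.0, 52.6]
wrist_force: [-1.8, -2.4, 1.3]
opening: 0.0001
grasp_force: 1.3
```

Contact made at about 3 N. Now I'll arc clockwise.

Request:
play_rows --increments '[{"slide": [1.5,-0.3,0],"angular": [0,0,1],"claw": -1},{"slide": [2.2,-0.4,0],"angular": [0,0,1.5],"claw": -1},{"slide": [3,-0.5,0],"angular": [0,0,2],"claw": -1},{"slide": [3,-0.5,0],"angular": [0,0,2],"claw": -1},{"slide": [3,-0.5,0],"angular": [0,0,2],"claw": -1},{"slide": [3,-0.5,0],"angular": [0,0,2],"claw": -1}]'

```text
time: 12.9
ee_pos: [0.5141, 0.0951, 0.0707]
tcp_rot: [-180.0, 0.1, 41.9]
wrist_force: [-3.6, -3.0, 2.2]
opening: -0.0
grasp_force: 2.3
```

Request:
play_rows --increments '[{"slide": [3,-0.5,0],"angular": [0,0,2],"claw": -1},{"slide": [3,-0.5,0],"angular": [0,0,2],"claw": -1},{"slide": [3,-0.5,0],"angular": [0,0,2],"claw": -1},{"slide": [3,-0.5,0],"angular": [0,0,2],"claw": -1},{"slide": [3,-0.5,0],"angular": [0,0,2],"claw": -1},{"slide": [3,-0.5,0],"angular": [0,0,2],"claw": -1},{"slide": [3,-0.5,0],"angular": [0,0,2],"claw": -1},{"slide": [3,-0.5,0],"angular": [0,0,2],"claw": -1}]'

```text
time: 13.7
ee_pos: [0.5312, 0.1123, 0.0706]
tcp_rot: [-180.0, 0.1, 26.0]
wrist_force: [-4.1, -2.2, 2.9]
opening: -0.0004
grasp_force: 2.3
```

Request:
play_rows --increments '[{"slide": [3,-0.5,0],"angular": [0,0,2],"claw": -1},{"slide": [3,-0.5,0],"angular": [0,0,2],"claw": -1},{"slide": [3,-0.5,0],"angular": [0,0,2],"claw": -1},{"slide": [3,-0.5,0],"angular": [0,0,2],"claw": -1},{"slide": [1.5,-0.3,0],"angular": [0,0,1],"claw": -1},{"slide": [1.5,-0.3,0],"angular": [0,0,1],"claw": -1}]'

```text
time: 14.3
ee_pos: [0.5443, 0.1204, 0.0706]
tcp_rot: [-180.0, 0.0, 16.1]
wrist_force: [-4.5, 0.3, 2.6]
opening: 0.0001
grasp_force: 2.3
```

```bash
python3 - <<'E'
from h import *
o=bot.get_obs();r=o['ee_pos'][:2]-[.5833,.0428];print(o['ee_pos'],o['tcp_rot'],o['wrist_force'],np.hypot(*r),np.degrees(np.arctan2(r[1],r[0])))
d=save('side','d4.png')
# dark head blob near the expected eye position
a=np.radians(np.degrees(np.arctan2(r[1],r[0]))-153.5-128.05)
e=np.array([.5833,.0428])+.085*np.array([np.cos(a),np.sin(a)])
for z in(.078,.094):print(proj('side',[*e,z]),e)
u,v=proj('side',[*e,.09]).astype(int)
m=(d[v-25:v+25,u-25:u+25].max(2)<45).astype(np.uint8)
n,l,s,c=cv2.connectedComponentsWithStats(m);print([(s[i],c[i]+[u-25,v-25]) for i in range(1,n) if s[i][4]>15])
E
```

```text
[0.54432042 0.1204044  0.07062803] [-1.79974767e+02  3.83066708e-02  1.60504903e+01] [-4.48210422  0.30638736  2.56691502] 0.08684382532493358 116.66972513922532
[244.4 202.2] [0.50124245 0.02062887]
[244.4 197.7] [0.50124245 0.02062887]
[(array([30,  0,  5,  4, 17], dtype=int32), array([250.82352941, 174.23529412])), (array([19, 17,  9, 12, 87], dtype=int32), array([242.40229885, 195.25287356]))]
```

Request:
play_rows --increments '[{"slide": [1.2,-0.24,0],"angular": [0,0,0.8],"claw": -1},{"slide": [1.2,-0.24,0],"angular": [0,0,0.8],"claw": -1},{"slide": [1.2,-0.24,0],"angular": [0,0,0.8],"claw": -1},{"slide": [1.2,-0.24,0],"angular": [0,0,0.8],"claw": -1},{"slide": [1.2,-0.24,0],"angular": [0,0,0.8],"claw": -1},{"slide": [1.2,-0.24,0],"angular": [0,0,0.8],"claw": -1},{"slide": [1.2,-0.24,0],"angular": [0,0,0.8],"claw": -1},{"slide": [1.2,-0.24,0],"angular": [0,0,0.8],"claw": -1}]'

```text
time: 15.15
ee_pos: [0.5571, 0.11, 0.0708]
tcp_rot: [-179.4, -0.1, 10.9]
wrist_force: [0.1, 0.5, -0.0]
opening: -0.0002
grasp_force: 0.0
```

Request:
play_rows --increments '[{"slide": [0.6,-0.12,0],"angular": [0,0,0.4],"claw": -1},{"slide": [0.6,-0.12,0],"angular": [0,0,0.4],"claw": -1},{"slide": [0.6,-0.12,0],"angular": [0,0,0.4],"claw": -1},{"slide": [0.6,-0.12,0],"angular": [0,0,0.4],"claw": -1},{"slide": [0.6,-0.12,0],"angular": [0,0,0.4],"claw": -1}]'

```text
time: 15.65
ee_pos: [0.5609, 0.1021, 0.0707]
tcp_rot: [-179.0, 0.0, 9.9]
wrist_force: [-0.6, -0.4, -0.3]
opening: -0.0003
grasp_force: 0.0
```

```bash
python3 - <<'E'
from h import *
o=bot.get_obs();[print(k,np.round(o[k],4)) for k in o]
d=save('side','d5.png')
m=(d[170:235,215:275].max(2)<45).astype(np.uint8)
n,l,s,c=cv2.connectedComponentsWithStats(m);print([(s[i],c[i]+[215,170]) for i in range(1,n) if s[i][4]>15])
E
```

```text
time 15.65
q [  9.8058   7.6187  -4.5795  77.8399   1.0198 179.9427]
qd [-2.2111  0.9263  0.9236  0.1883  0.7564  0.022 ]
joint_efforts [ 2.74000e-01 -5.51291e+01  4.65055e+01 -2.70000e-03  3.19000e-02
  2.00000e-04]
ee_pos [0.5609 0.1021 0.0707]
tcp_rot [-1.789801e+02  3.710000e-02  9.863000e+00]
wrist_force [-0.5776 -0.3617 -0.3394]
torque [-0.0304  0.0484  0.0251]
grasp_force 0.0
opening -0.0003
[(array([40,  0, 13, 10, 59], dtype=int32), array([259.52542373, 173.38983051])), (array([22, 19,  9, 11, 87], dtype=int32), array([241.08045977, 193.82758621]))]
```

Joint 6 reached its 180° limit, so the tool slipped off its track. The pin is still riding. I'll back off, lift, turn the tool half round and resume with the opposite face.

Request:
play_rows --increments '[{"slide": [-10,0,0],"angular": [0,0,0],"claw": -1},{"slide": [-12,0,0],"angular": [0,0,-4],"claw": -1},{"slide": [0,0,-15],"angular": [0,0,-8],"claw": -1},{"slide": [0,0,-25],"angular": [0,0,-8.5],"claw": -1},{"slide": [0,0,-25],"angular": [0,0,-8.5],"claw": -1},{"slide": [0,0,0],"angular": [0,0,-8.5],"claw": -1},{"slide": [0,0,0],"angular": [0,0,-8.5],"claw": -1},{"slide": [0,0,0],"angular": [0,0,-8.5],"claw": -1}]'

```text
time: 16.5
ee_pos: [0.5388, 0.0974, 0.136]
tcp_rot: [-179.4, -0.8, 64.7]
wrist_force: [0.3, -0.0, -0.0]
opening: 0.0
grasp_force: 0.0
```

```bash
python3 - <<'E'
from h import *
o=bot.get_obs();print(o['q'],o['ee_pos'],o['tcp_rot'],o['wrist_force'])
d=save('side','d6.png')
m=(d[170:235,215:275].max(2)<45).astype(np.uint8)
n,l,s,c=cv2.connectedComponentsWithStats(m);print([(s[i],c[i]+[215,170]) for i in range(1,n) if s[i][4]>15])
for a in(-128.05,-164.9,-167,-169,-171,-175.4):
  a=np.radians(a);e=np.array([.5833,.0428])+.085*np.array([np.cos(a),np.sin(a)]);print(a,proj('side',[*e,.094]),proj('side',[*e,.078]))
d3=cv2.imread('pics/d3.png');m=(d3[180:260,225:275].max(2)<45).astype(np.uint8)
n,l,s,c=cv2.connectedComponentsWithStats(m);print([(s[i],c[i]+[225,180]) for i in range(1,n) if s[i][4]>15])
E
```

```text
[  9.71008768   3.79443534  -1.49169144  84.74338897   1.01623931
 124.96625054] [0.53879578 0.09736164 0.135974  ] [-179.39336946   -0.81586621   64.73925619] [ 0.27034412 -0.00454143 -0.02893703]
[(array([22, 19,  9, 11, 81], dtype=int32), array([241.24691358, 193.65432099]))]
-2.2348941071787394 [261.3 207.7] [261.1 212.3]
-2.8780479365386493 [244.4 197.7] [244.4 202.2]
-2.91469985083053 [243.8 196.9] [243.8 201.4]
-2.949606435870417 [243.2 196.2] [243.2 200.7]
-2.9845130209103035 [242.7 195.4] [242.7 200. ]
-3.061307507998054 [241.7 193.8] [241.7 198.3]
[(array([31, 22, 10, 12, 87], dtype=int32), array([260.3908046, 207.6091954]))]
```

```bash
python3 - <<'E'
from h import *
from m import cs,cc
s=np.array([.499,.036])
S=save('scene','s6.png')
for n,p in(('side',cs((138,199))),('scene',cc((391,317)))):
  a,b,c=[proj(n,[*s,z]) for z in(.022,.094,.078)]
  print(n,'head over socket riding',p+b-a,'home',p+c-a)
u,v=map(int,proj('scene',[*s,.09]))
for box in((v-35,v+30,u-30,u+45),):
  y0,y1,x0,x1=box;m=(S[y0:y1,x0:x1].max(2)<45).astype(np.uint8)
  n,l,st,c=cv2.connectedComponentsWithStats(m);print([(st[i],c[i]+[x0,y0]) for i in range(1,n) if st[i][4]>15])
# peg template: track peg_3 top in scene & side via matching from s0/d0
for n,old,new,p,g in(('side','d0','d6',(138,75),cs),('scene','s0','s6',(291,250),cc)):
  q=g(p);o=cv2.imread(f'pics/{old}.png');w=cv2.imread(f'pics/{new}.png')
  x,y=np.round(q).astype(int);T=o[y-4:y+9,x-4:x+5]
  for a in(-171,-175.4):
    th=np.radians(a-90);P=[.5833+.085*np.cos(th),.0428+.085*np.sin(th),.087];print(n,'pred peg',proj(n,P))
  X,Y=proj(n,P).astype(int);sub=w[Y-22:Y+26,X-25:X+26];r=cv2.matchTemplate(sub,T,cv2.TM_CCOEFF_NORMED);_,mv,_,ml=cv2.minMaxLoc(r)
  pk=np.array(ml)+[X-25+4,Y-22+4]+(q-[x,y]);print(n,mv,pk,at(n,*pk,.087))
E
```

```text
side head over socket riding [241.93243243 193.71891892] home [241.93243243 198.31891892]
scene head over socket riding [273. 193.] home [272.9 197.6]
[(array([  0,   0,  13,  23, 174], dtype=int32), array([247.98850575, 167.70689655])), (array([27, 31,  8, 10, 62], dtype=int32), array([273.33870968, 193.64516129]))]
side pred peg [257.8 168.6]
side pred peg [260. 168.]
side 0.9251946210861206 [267.93243243 173.90540541] [0.5895 0.0981 0.087 ]
scene pred peg [233.2 194. ]
scene pred peg [231.8 193.1]
scene 0.6447451114654541 [232.8 194.6] [0.5682 0.1293 0.087 ]
```

Request:
play_rows --increments '[{"slide": [0,0,0],"angular": [0,0,-8.5],"claw": -1},{"slide": [0,0,0],"angular": [0,0,-8.5],"claw": -1},{"slide": [0,0,0],"angular": [0,0,-8.5],"claw": -1},{"slide": [0,0,0],"angular": [0,0,-8.5],"claw": -1},{"slide": [0,0,0],"angular": [0,0,-8.5],"claw": -1},{"slide": [0,0,0],"angular": [0,0,-8.5],"claw": -1},{"slide": [0,0,0],"angular": [0,0,-8.5],"claw": -1},{"slide": [0,0,0],"angular": [0,0,-8.5],"claw": -1}]'

```text
time: 17.4
ee_pos: [0.5389, 0.0973, 0.1357]
tcp_rot: [179.5, -0.9, 132.4]
wrist_force: [-0.5, -0.1, 0.2]
opening: 0.0002
grasp_force: 0.0
```

Request:
play_rows --increments '[{"slide": [0,0,0],"angular": [0,0,-8.5],"claw": -1},{"slide": [0,0,0],"angular": [0,0,-8.5],"claw": -1},{"slide": [0,0,0],"angular": [0,0,-8.5],"claw": -1},{"slide": [0,0,0],"angular": [0,0,-8.5],"claw": -1},{"slide": [0,0,0],"angular": [0,0,-8.5],"claw": -1},{"slide": [0,0,0],"angular": [0,0,-8.5],"claw": -1},{"slide": [0,0,0],"angular": [0,0,0],"claw": -1}]'

```text
time: 18.1
ee_pos: [0.539, 0.0973, 0.1357]
tcp_rot: [179.0, -0.2, -176.7]
wrist_force: [-0.3, -0.2, -0.7]
opening: -0.0001
grasp_force: 0.0
```

```bash
python3 - <<'E'
from h import *
from scipy.spatial.transform import Rotation as Ro
o=bot.get_obs();print(o['q'],o['ee_pos'],o['tcp_rot'],o['wrist_force'])
R=Ro.from_euler('xyz',o['tcp_rot'],degrees=True);G=Ro.from_euler('xyz',[180,0,186],degrees=True)
print('turn',(R.inv()*G).as_rotvec(degrees=True))
print('to start',delta(.539,.117,.11))
E
```

```text
[ 9.70288242  3.84768476 -1.46890149 84.73704787  1.01581754  6.42676742] [0.53900711 0.09732578 0.13567168] [ 1.78996567e+02 -1.66994988e-01 -1.76722898e+02] [-0.31417474 -0.20339695 -0.68978519]
turn [ 1.00721119 -0.14311599 -2.7242889 ]
to start [-1.2 19.2 26. ]
```

Request:
play_rows --increments '[{"slide": [1,12,0],"angular": [1,-0.1,-2.7],"claw": -1},{"slide": [0,12,0],"angular": [0,0,0],"claw": -1},{"slide": [0,0,20],"angular": [0,0,0],"claw": -1},{"slide": [0,0,20],"angular": [0,0,0],"claw": -1},{"slide": [0,0,15],"angular": [0,0,0],"claw": -1},{"slide": [0,0,9],"angular": [0,0,0],"claw": -1},{"slide": [0,0,0],"angular": [0,0,0],"claw": -1}]'

```text
time: 18.8
ee_pos: [0.5357, 0.1212, 0.0707]
tcp_rot: [180.0, -0.1, -174.0]
wrist_force: [0.5, -0.3, 0.6]
opening: 0.0003
grasp_force: 0.0
```

Request:
play_rows --increments '[{"slide": [-3,0,0],"angular": [0,0,0],"claw": -1},{"slide": [-3,0,0],"angular": [0,0,0],"claw": -1},{"slide": [-2,0,0],"angular": [0,0,0],"claw": -1},{"slide": [0,0,0],"angular": [0,0,0],"claw": -1}]'

```text
time: 19.2
ee_pos: [0.5449, 0.1221, 0.0724]
tcp_rot: [180.0, 0.0, -173.9]
wrist_force: [0.3, 0.3, 0.4]
opening: 0.0001
grasp_force: 0.0
```

Request:
play_rows --increments '[{"slide": [-1,0,0],"angular": [0,0,0],"claw": -1},{"slide": [-1,0,0],"angular": [0,0,0],"claw": -1},{"slide": [-1,0,0],"angular": [0,0,0],"claw": -1},{"slide": [-1,0,0],"angular": [0,0,0],"claw": -1}]'

```text
time: 19.6
ee_pos: [0.5484, 0.1225, 0.0719]
tcp_rot: [180.0, -0.0, -173.9]
wrist_force: [0.5, -0.8, 0.4]
opening: 0.0002
grasp_force: 0.0
```

Request:
play_rows --increments '[{"slide": [-1,0,0],"angular": [0,0,0],"claw": -1},{"slide": [-1,0,0],"angular": [0,0,0],"claw": -1},{"slide": [-1,0,0],"angular": [0,0,0],"claw": -1}]'

```text
time: 19.9
ee_pos: [0.5514, 0.1228, 0.0719]
tcp_rot: [180.0, -0.0, -173.9]
wrist_force: [-0.7, -0.2, 0.3]
opening: 0.0001
grasp_force: 0.4
```

Request:
play_rows --increments '[{"slide": [-0.7,0,0],"angular": [0,0,0.4],"claw": -1},{"slide": [-0.7,0,0],"angular": [0,0,0.4],"claw": -1},{"slide": [-0.7,0,0],"angular": [0,0,0.4],"claw": -1}]'

```text
time: 20.2
ee_pos: [0.5531, 0.1233, 0.0719]
tcp_rot: [180.0, -0.1, -175.1]
wrist_force: [-3.6, 2.9, 1.4]
opening: -0.0002
grasp_force: 1.6
```

Request:
play_rows --increments '[{"slide": [-0.7,0,0],"angular": [0,0,0.4],"claw": -1},{"slide": [-0.7,0,0],"angular": [0,0,0.4],"claw": -1}]'

```text
time: 20.4
ee_pos: [0.5547, 0.1233, 0.0718]
tcp_rot: [180.0, -0.0, -175.9]
wrist_force: [-3.8, 1.6, 0.6]
opening: 0.0005
grasp_force: 1.6
```

Request:
play_rows --increments '[{"slide": [-0.6,0,0],"angular": [0,0,0.4],"claw": -1},{"slide": [-0.6,0,0],"angular": [0,0,0.4],"claw": -1}]'

```text
time: 20.6
ee_pos: [0.556, 0.1232, 0.0719]
tcp_rot: [180.0, -0.0, -176.8]
wrist_force: [-4.2, 2.0, 0.4]
opening: 0.0002
grasp_force: 1.5
```

Request:
play_rows --increments '[{"slide": [-0.6,0,0],"angular": [0,0,0.4],"claw": -1},{"slide": [-0.6,0,0],"angular": [0,0,0.4],"claw": -1}]'

```text
time: 20.8
ee_pos: [0.5572, 0.1233, 0.0719]
tcp_rot: [180.0, -0.0, -177.6]
wrist_force: [-3.2, 1.3, 0.2]
opening: 0.0001
grasp_force: 1.5
```

Request:
play_rows --increments '[{"slide": [-0.5,0,0],"angular": [0,0,0.3],"claw": -1},{"slide": [-0.5,0,0],"angular": [0,0,0.3],"claw": -1}]'

```text
time: 21.0
ee_pos: [0.5582, 0.1233, 0.0719]
tcp_rot: [180.0, -0.0, -178.1]
wrist_force: [-2.9, 2.4, 0.6]
opening: 0.0003
grasp_force: 1.5
```

```bash
cat > hd.py <<'E'
from h import *
d=bot.camera('side');S=bot.camera('scene')
for im,(y0,y1,x0,x1) in((d,(180,212,228,256)),(S,(180,210,258,290))):
  m=(im[y0:y1,x0:x1].max(2)<45).astype(np.uint8)
  n,l,s,c=cv2.connectedComponentsWithStats(m);print([(s[i],c[i]+[x0,y0]) for i in range(1,n) if s[i][4]>15])
print('riding side 241.9 193.7 scene 273 193; home 241.9 198.3, 272.9 197.6')
o=bot.get_obs();print(o['ee_pos'],o['wrist_force'],o['time'])
E
python3 hd.py
```

```text
[(array([ 9, 13,  9, 11, 77], dtype=int32), array([241.19480519, 197.88311688]))]
[(array([12, 14,  8,  9, 59], dtype=int32), array([273.20338983, 197.76271186]))]
riding side 241.9 193.7 scene 273 193; home 241.9 198.3, 272.9 197.6
[0.55827477 0.12327375 0.07189279] [-2.73798508  3.13652688  0.56717621] 21.1
```

The head has dropped by about 4 px in both views, so the pin is home. Now I'll load the lock gradually.

Request:
play_rows --increments '[{"slide": [-0.5,0,0],"angular": [0,0,0],"claw": -1},{"slide": [-0.5,0,0],"angular": [0,0,0],"claw": -1}]'

```text
time: 21.3
ee_pos: [0.5592, 0.1234, 0.0719]
tcp_rot: [180.0, -0.0, -178.1]
wrist_force: [-3.9, 4.2, -0.0]
opening: 0.0003
grasp_force: 1.5
```

Request:
play_rows --increments '[{"slide": [-0.4,0,0],"angular": [0,0,0],"claw": -1},{"slide": [0,0,0],"angular": [0,0,0],"claw": -1}]'

```text
time: 21.5
ee_pos: [0.5597, 0.1233, 0.0719]
tcp_rot: [180.0, -0.0, -178.1]
wrist_force: [-2.4, 1.8, 0.1]
opening: -0.0001
grasp_force: 1.2
```

Request:
play_rows --increments '[{"slide": [-0.4,0,0],"angular": [0,0,0],"claw": -1},{"slide": [-0.4,0,0],"angular": [0,0,0],"claw": -1}]'

```text
time: 21.7
ee_pos: [0.5603, 0.1233, 0.0719]
tcp_rot: [180.0, -0.0, -178.1]
wrist_force: [-3.9, 2.2, 1.3]
opening: 0.0002
grasp_force: 2.0
```

Request:
play_rows --increments '[{"slide": [-0.4,0,0],"angular": [0,0,0],"claw": -1},{"slide": [0,0,0],"angular": [0,0,0],"claw": -1}]'

```text
time: 21.9
ee_pos: [0.5605, 0.1234, 0.0719]
tcp_rot: [180.0, -0.1, -178.1]
wrist_force: [-5.0, 2.6, 1.8]
opening: -0.0001
grasp_force: 2.4
```

Request:
play_rows --increments '[{"slide": [-0.4,0,0],"angular": [0,0,0],"claw": -1},{"slide": [0,0,0],"angular": [0,0,0],"claw": -1}]'

```text
time: 22.1
ee_pos: [0.5606, 0.1234, 0.0718]
tcp_rot: [180.0, -0.1, -178.1]
wrist_force: [-5.9, 2.6, 2.6]
opening: 0.0002
grasp_force: 3.1
```

Request:
play_rows --increments '[{"slide": [-0.3,0,0],"angular": [0,0,0],"claw": -1},{"slide": [0,0,0],"angular": [0,0,0],"claw": -1}]'

```text
time: 22.3
ee_pos: [0.5607, 0.1234, 0.0719]
tcp_rot: [180.0, -0.1, -178.1]
wrist_force: [-6.5, 2.0, 2.0]
opening: -0.0004
grasp_force: 3.6
```

About 3 N per commanded mm, so roughly 1.8 mm more.

Request:
play_rows --increments '[{"slide": [-0.6,0,0],"angular": [0,0,0],"claw": -1},{"slide": [-0.6,0,0],"angular": [0,0,0],"claw": -1},{"slide": [0,0,0],"angular": [0,0,0],"claw": -1}]'

```text
time: 22.6
ee_pos: [0.5611, 0.1235, 0.0718]
tcp_rot: [180.0, -0.2, -178.1]
wrist_force: [-12.2, 2.6, 6.0]
opening: -0.0001
grasp_force: 5.9
```

Request:
play_rows --increments '[{"slide": [-0.5,0,0],"angular": [0,0,0],"claw": -1},{"slide": [0,0,0],"angular": [0,0,0],"claw": -1}]'

```text
time: 22.8
ee_pos: [0.5612, 0.1235, 0.0718]
tcp_rot: [180.0, -0.3, -178.1]
wrist_force: [-13.6, 1.8, 6.2]
opening: -0.0
grasp_force: 7.0
```

Pushing at about 13 N, holding for a second.

Request:
play_rows --increments '[{"slide": [0,0,0],"angular": [0,0,0],"claw": -1},{"slide": [0,0,0],"angular": [0,0,0],"claw": -1},{"slide": [0,0,0],"angular": [0,0,0],"claw": -1},{"slide": [0,0,0],"angular": [0,0,0],"claw": -1},{"slide": [0,0,0],"angular": [0,0,0],"claw": -1},{"slide": [0,0,0],"angular": [0,0,0],"claw": -1}]'

```text
time: 23.4
ee_pos: [0.5612, 0.1235, 0.0718]
tcp_rot: [180.0, -0.3, -178.1]
wrist_force: [-14.7, 1.4, 6.2]
opening: -0.0002
grasp_force: 6.9
```

Request:
play_rows --increments '[{"slide": [0,0,0],"angular": [0,0,0],"claw": -1},{"slide": [0,0,0],"angular": [0,0,0],"claw": -1},{"slide": [0,0,0],"angular": [0,0,0],"claw": -1},{"slide": [0,0,0],"angular": [0,0,0],"claw": -1},{"slide": [0,0,0],"angular": [0,0,0],"claw": -1},{"slide": [0,0,0],"angular": [0,0,0],"claw": -1}]'

```text
time: 24.0
ee_pos: [0.5612, 0.1235, 0.0718]
tcp_rot: [180.0, -0.3, -178.1]
wrist_force: [-14.0, 2.0, 6.8]
opening: -0.0004
grasp_force: 6.9
```

```bash
python3 hd.py
```

```text
[(array([ 8, 11,  9, 12, 83], dtype=int32), array([240.15662651, 196.10843373]))]
[(array([10, 15,  8,  9, 58], dtype=int32), array([271.37931034, 198.9137931 ]))]
riding side 241.9 193.7 scene 273 193; home 241.9 198.3, 272.9 197.6
[0.56119662 0.12347357 0.07179801] [-13.02288087   2.4936699    5.92529794] 24.1
```

```bash
python3 - <<'E'
from h import *
def tri(a,b):
    o1,d1=ray('side',*a);o2,d2=ray('scene',*b)
    st=np.linalg.lstsq(np.c_[d1,-d2],o2-o1,rcond=None)[0];return ((o1+st[0]*d1+o2+st[1]*d2)/2).round(4)
print('riding',tri((241.25,193.65),(273.34,193.65)),'drop',tri((241.2,197.88),(273.2,197.76)),'now',tri((240.16,196.1),(271.38,198.9)))
print('socket tri .4991 .0372 .0203')
E
```

```text
riding [0.4973 0.038  0.0919] drop [0.4973 0.038  0.0772] now [0.4965 0.0453 0.0769]
socket tri .4991 .0372 .0203
```

Request:
play_rows --increments '[{"slide": [1,0,0],"angular": [0,0,0],"claw": -1},{"slide": [1,0,0],"angular": [0,0,0],"claw": -1},{"slide": [2,0,0],"angular": [0,0,0],"claw": -1},{"slide": [4,0,0],"angular": [0,0,0],"claw": -1},{"slide": [6,0,0],"angular": [0,0,0],"claw": -1},{"slide": [0,0,-20],"angular": [0,0,0],"claw": -1},{"slide": [0,0,-30],"angular": [0,0,0],"claw": -1},{"slide": [0,0,-30],"angular": [0,0,0],"claw": -1}]'

```text
time: 24.9
ee_pos: [0.5487, 0.1227, 0.1527]
tcp_rot: [-180.0, -0.1, -178.1]
wrist_force: [1.2, -0.2, 0.4]
opening: -0.0003
grasp_force: 0.0
```

Request:
play_rows --increments '[{"slide": [0,0,-20],"angular": [0,0,0],"claw": -1},{"slide": [0,0,0],"angular": [0,0,0],"claw": -1},{"slide": [0,0,0],"angular": [0,0,0],"claw": -1},{"slide": [0,0,0],"angular": [0,0,0],"claw": -1}]'

```text
time: 25.3
ee_pos: [0.5488, 0.1228, 0.1707]
tcp_rot: [-180.0, -0.1, -178.1]
wrist_force: [0.2, -0.3, 0.8]
opening: 0.0001
grasp_force: 0.0
```

```bash
python3 hd.py
```

```text
[(array([ 9, 11,  8, 12, 77], dtype=int32), array([240.45454545, 196.42857143]))]
[(array([11, 14,  7, 10, 57], dtype=int32), array([271.92982456, 198.71929825]))]
riding side 241.9 193.7 scene 273 193; home 241.9 198.3, 272.9 197.6
[0.54874453 0.1228667  0.17070375] [-0.16896949 -0.13374994  1.15560251] 25.4
```

The pin is still home. The remaining lean comes from the lock's play and is within tolerance, and the arm is clear. Handing in.

```bash
python3 -c "
from workcell import bot
print(bot.job_done())"
```

```text
the job is handed in; nothing more can be done
None
```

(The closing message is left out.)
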